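# Pin, align and bolt a strap-template pack

### The arm

A 6-joint arm with a two-finger parallel gripper is mounted at the origin on the work surface. World frame = base frame: x ahead of the robot, y to its left, z up, the work surface at z = 0. Lengths are in m, angles in rad, forces in N, time in s.
With the tool pointing down it reaches from about 0.275 to 1 m from the base axis. Payload 8.4 kg.
Tool frame: the origin (TCP) lies at the very end of the fingers, on their centre line; the grasp point (between the pads) lies 19 mm behind it (bot.hold_point_z is the z of the grasp point in the tool frame, in m); z points along the fingers, y is the line along which they close (so a half turn about z gives the same grasp; the last joint's range is limited). The gripper opens to 85 mm and grips with 20 to 120 N. Pads are 22 mm wide; open, the fingers measure 114 mm over their backs; the gripper's body (76 mm by 85 mm) begins 54 mm behind the grasp point. The pads swing forward as they close: fully open they stand 13 mm farther back than shut.
Start: joints at [1.129, 0.353, 1.633, -0, 1.155, -0.002], TCP at [0.266, 0.566, 0.231] pointing down, gripper open.
Joint ranges: [-2.63, 2.63], [-0.92, 2.1], [0.06, 2.66], [-1.3, 4.44], [0, 2.69], [-3.02, 3.02]. Speed limits (rad/s): [2.22, 2.22, 2.79, 3.14, 3.14, 3.14].

### API

Orientations are given as [roll, pitch, yaw] about the fixed x, y, z axes, in that order (R = Rz(yaw) Ry(pitch) Rx(roll)).
In Python, from plant import bot gives the robot as it stands. The module is installed in compiled form; this text tells all that it offers.
- The arm moves only by the tool arm_command, never from a script. Its argument "moves" is text: rows parted by semicolons, each of 7 numbers parted by spaces: the shift along the tool's x, y, z in units of 0.15 m (1.0 is 0.15 m), then the turn, a rotation vector about the tool's x, y, z in units of pi rad (1.0 is pi rad), then the opening, from -1 (shut) to 1 (fully open). In form: tx ty tz rx ry rz hand; .... A call has 1 to 10 rows; each row is the pose to reach, as a shift and turn from the pose commanded when the call began, along the tool's axes at that moment, turning the shorter way round; what a row does not reach only later rows make up. A row lasts 1/10 s, in which the tool goes at most 50 mm and 8.59 degrees, less where a joint would pass 70% of its speed; a pose out of reach is approached as far as the arm can. A call with a number of a shift or a turn outside -1 to 1 is refused whole. A call with a gripper value outside its range is refused whole. The fingers move at their own pace and stop on an object; "force" is the grip in N (left out, the last holds). Time passes only in rows, so rows that repeat a pose let the fingers close. It gives the time, the measured TCP pose, the force, the opening and the grip force at its end, in the units of the state.
- bot.read_state(): the state, without advancing time (a new reading comes with each control period).
- bot.get_image(name): name is "side" or "top" or "wrist"; returns the picture (400x640x3 uint8, red, green, blue); there is no depth.
- bot.calibration(name): a dict with "mtx" (3x3 intrinsics, pixels), "R" (3x3) and "t" (3): a world point X has camera coordinates R X + t. Camera axes: x right, y down, z forward; pixel columns grow to the right and rows downward; lengths in m; the calibration is good to about 2 mm. The wrist camera is an equidistant fisheye: a pixel r from the principal point sees the ray r / f radians off the axis. A picture is of the moment at which its call begins: read the wrist's pose just before it. calibration takes no time and is no camera call; for the wrist camera it gives the pose at the moment of the call.
- bot.close_job(): hands the job in; it is judged then, once.
Trained networks look in the newest picture that a camera, given by its name, has taken for a name from the list of things; names that differ only in an ending like _2 or _b are one class to them, and where a whole thing is asked for, a point or a joint stands for the part that bears it (a point fixed in the world has none). Each returns a list of dicts, best first, with "p" (0 to 1); they miss things now and then, are a little off and sometimes report something else, mostly with a low value. They report only what shows in the picture. A call takes as long as a camera call. They do not tell look-alikes from the thing itself.
- bot.cut_out(thing, camera): "pixels" (400x640 bool, what is visible of it).
- bot.place_of(thing, camera): "point" ([x, y, z] in m, in world coordinates, good to about 4 mm: a listed point, or the origin of a listed thing).
The state is a dict: "time": time; "joints": joint angles; "joint_vel": joint speeds; "joint_efforts": joint torques, N m; "tool_pos": TCP position; "orientation": TCP orientation; "ft_force": force on the tool from outside, world axes, zero at the start; "wrist_torque": the same for the moment, N m; "grip_width": finger opening in m; "grasp_force": force on a finger pad.
Only numpy, scipy, OpenCV 4.12 (cv2) and the standard library are available. Lean on these libraries where they do the work, as an engineer would, in place of code of your own. Each camera call takes 0.05 s, during which the arm holds its last target. There are 200 camera calls.

### The job

Make up the template pack on the drilling jig: hang every aluminium template plate that lies on the bench over both of the jig's pins, flat one on another. Then push the wooden-handled tapered drift down through the pack's middle hole and the sliding carriage under it until its full thickness is right through the carriage and the holes are in line, take it out and drop the knob-headed bolt in its place until the head sits on the pack. Put the drift back upright in either hole of its stand, and do not disturb the glue jar, mallet or thread cone.

Things in the scene. Friction and masses are not known exactly. Their poses are not given: they have to be found in the camera images.
- jig: Drilling jig fixed to the bench, about 200 x 84 mm, its row of pins along its own x. Two grey pedestals (44 x 60 mm, tops 90 mm above the bench) at x = -75 and +75 mm each carry a steel pin 12 mm in diameter, 52 mm tall over the pedestal top, its upper 12 mm tapering to 4 mm. Between the pedestals is the sliding carriage, and below that open space down to the bench. Origin: centre of its footprint at bench level.
- jig_axis (a point): Point of the jig midway between the two pins, at the height of the pedestal tops (90 mm above the bench), where the underside of the first plate rests. The middle holes of hung plates lie over it. Axes as the jig.
- pin_a (a point): Tip of the pin at the jig's x = +75 mm (142 mm above the bench).
- pin_b (a point): Tip of the pin at the jig's x = -75 mm.
- carriage (a joint): Position in m of the sliding clamp carriage, a dark steel slab 66 x 60 x 12 mm whose top is 2 mm below the pedestal tops, with a 16 mm through hole in its middle. It slides along the jig's x, from 0 to 0.014; at 0.007 its hole is exactly in line with the jig axis; at less, the hole is off towards the jig's -x by the difference (5 to 7 mm at the start). It takes about 2.5 N to slide and stays where it is left.
- carriage_hole (a point): Centre of the mouth of the carriage's hole, on the carriage's top face (88 mm above the bench).
- plate0: Template plate 0 (may be absent): flat aluminium bar 200 long (its own x) x 56 wide (y) x 10 thick, 0.22 kg nominal, lying on the bench; two 15 mm pin holes at x = -75 and +75 mm and an 18 mm middle hole, all on its centre line and right through; dotted with small dark marks. Same either way round and all plates alike. Origin: centre of its underside. Can be gripped across its 56 mm width at the middle.
- plate1: Template plate 1 (may be absent): flat aluminium bar 200 long (its own x) x 56 wide (y) x 10 thick, 0.22 kg nominal, lying on the bench; two 15 mm pin holes at x = -75 and +75 mm and an 18 mm middle hole, all on its centre line and right through; dotted with small dark marks. Same either way round and all plates alike. Origin: centre of its underside. Can be gripped across its 56 mm width at the middle.
- plate2: Template plate 2 (may be absent): flat aluminium bar 200 long (its own x) x 56 wide (y) x 10 thick, 0.22 kg nominal, lying on the bench; two 15 mm pin holes at x = -75 and +75 mm and an 18 mm middle hole, all on its centre line and right through; dotted with small dark marks. Same either way round and all plates alike. Origin: centre of its underside. Can be gripped across its 56 mm width at the middle.
- stand: Fixed wooden tool stand, 150 (its x) x 64 x 115 mm tall, with a top board 18 mm thick that has two 20 mm through holes at x = -38 and +38 mm; open below them down to a 10 mm foot board. Holds the drift in one hole and the bolt in the other. Origin: centre of its footprint at bench level.
- stand_a (a point): Mouth of the stand's hole at its x = +38 mm, on top, 115 mm above the bench.
- stand_b (a point): Mouth of the stand's hole at its x = -38 mm, on top, 115 mm above the bench.
- drift: Tapered drift, 0.18 kg nominal, standing upright in one of the stand's holes, the collar on the stand's top. Above the collar (28 mm diameter, 6 mm thick) is a light wooden handle 26 mm in diameter up to 80 mm above the origin (last 10 mm rounded off). Below it a steel shank 15 mm in diameter runs 53 mm down, then tapers over 45 mm to a tip of 4 mm diameter, 98 mm below the origin. Origin: on its axis at the underside of the collar; z up the handle.
- drift_tip (a point): The point of the drift, 98 mm below its origin.
- bolt: Locking bolt, 0.16 kg nominal, standing in the stand's other hole, head on the stand's top. Dark ribbed knob head 33 mm in diameter, 36 mm tall; steel shank 14 mm in diameter, 65 mm long below the head, end chamfered by 2 mm. Origin: on its axis at the underside of the head; z up through the head.
- glue_jar: Bystander: glue jar with black cap, 80 mm in diameter, 100 mm tall. Leave it. Origin: centre of its underside.
- mallet: Bystander: mallet (a hammer with a wooden handle) about 260 mm long lying on the bench beyond the work. Leave it. Origin: in its underside.
- thread_cone: Bystander: grey thread cone on a green foot, 64 mm in diameter, 125 mm tall. Leave it. Origin: centre of its underside.
Not all that is in view belongs to the job. Leave any orange look-alike of the bolt alone.

How it is judged:
On the way, in this order (a step that is already met when the one before it is completed fails the run):
1. every plate present hangs on both pins, lying flat in the pack (horizontal distance between each of plate0, plate1, plate2 and jig_axis below 0.004 m and angle between the x axis of each of plate0, plate1, plate2 and the x axis of jig, either way round below 0.05 rad and angle between each of plate0, plate1, plate2's own z axis and vertical below 0.035 rad and z of plate0 in the frame of jig_axis between -0.004 and 0.023 m and z of plate1 in the frame of jig_axis between -0.004 and 0.023 m and z of plate2 in the frame of jig_axis between -0.004 and 0.023 m), for 0.2 s.
2. the drift is through pack and carriage at full thickness and the carriage hole is in line within 2.5 mm (z of drift_tip in the frame of jig_axis below -0.056 m and horizontal distance between drift_tip and jig_axis below 0.006 m and angle between drift's own z axis and vertical below 0.12 rad and value of joint carriage between 0.0045 and 0.0095 m), for 0.2 s.
At the end, for the whole second after the job is handed in: All plates present flat on both pins (within 4 mm, 0.05 rad, tilt 0.035 rad); bolt in the middle hole within 5 mm and 0.07 rad of upright, head within 2.5 mm of the top plate; drift upright in a stand hole, within 8 mm of seated; all at rest (all of step 1 and linear speed of each of plate0, plate1, plate2, bolt, drift below 0.02 m/s and horizontal distance between bolt and jig_axis below 0.005 m and angle between bolt's own z axis and vertical below 0.07 rad and (z of bolt in the frame of plate0 between 0.008 and 0.0125 m or z of bolt in the frame of plate1 between 0.008 and 0.0125 m or z of bolt in the frame of plate2 between 0.008 and 0.0125 m) and (distance between drift and stand_a below 0.008 m or distance between drift and stand_b below 0.008 m) and angle between drift's own z axis and vertical below 0.12 rad); the robot touches nothing.
It fails at once if a bystander (glue_jar) was moved more than 30 mm (distance of glue_jar from where it was at the start of the episode above 0.03 m).
It fails at once if a bystander (mallet) was moved more than 30 mm (distance of mallet from where it was at the start of the episode above 0.03 m).
It fails at once if a bystander (thread_cone) was moved more than 30 mm (distance of thread_cone from where it was at the start of the episode above 0.03 m).
Of plate0, plate1, plate2 only 2 to 3 are there at a start; the rules pass over those that are not, and their reading is None.
At some moment in a run one of plate0, plate1, plate2 may be knocked a few centimetres aside while the robot is not near it.
It also fails if it takes over 200 s, if anything falls off the work surface, if the arm or the gripper's body presses on something with over 40 N, if the wrist force passes 120 N, or if a joint passes its speed limit or range.

## Working session

There is one attempt and no reset: what is moved stays moved. The work goes in short steps, Python scripts to look and compute and a tool call to move; the robot and the scene stay as the last step left them, time stands still between calls to the robot, and variables do not carry over. Pictures are saved under pics/ and viewed, at most 17 in all, crops included, and the job is handed in when it is done.

Besides the shell and the picture viewer there is one more tool, called after "Emit:" as name(argument=value, ...), one argument or row to a line, values as JSON. arm_command: Moves the arm, as the interface text tells. Its arguments: {"type":"object","properties":{"moves":{"type":"string"},"force":{"type":"number"}},"required":["moves"]}

```bash
mkdir -p pics; cat > h.py <<'E'
import numpy as np, cv2
from plant import bot
from scipy.spatial.transform import Rotation as Ro
def pic(cam,name=None):
    im=bot.get_image(cam)
    if name: cv2.imwrite(f'pics/{name}.png',im[:,:,::-1])
    return im
def ray(cam,px,cal=None):
    c=cal or bot.calibration(cam);K=np.array(c['mtx']);R=np.array(c['R']);t=np.array(c['t'])
    x=(px[0]-K[0,2])/K[0,0];y=(px[1]-K[1,2])/K[1,1]
    if cam=='wrist':
        r=np.hypot(x,y);s=np.sin(r)/r if r>1e-9 else 1
        d=np.array([x*s,y*s,np.cos(r)])
    else: d=np.array([x,y,1.])
    return -R.T@t, R.T@(d/np.linalg.norm(d))
def atz(cam,px,z,cal=None):
    o,d=ray(cam,px,cal); return o+d*(z-o[2])/d[2]
def proj(cam,X,cal=None):
    c=cal or bot.calibration(cam);K=np.array(c['mtx']);p=np.array(c['R'])@np.asarray(X)+np.array(c['t'])
    if cam=='wrist':
        r=np.hypot(p[0],p[1]);th=np.arctan2(r,p[2]);q=p[:2]/max(r,1e-9)*th
    else: q=p[:2]/p[2]
    return np.array([K[0,0]*q[0]+K[0,2],K[1,1]*q[1]+K[1,2]])
def tri(rays):
    A=0;b=0
    for o,d in rays:
        P=np.eye(3)-np.outer(d,d);A=A+P;b=b+P@o
    return np.linalg.solve(A,b)
def st():
    s=bot.read_state();print({k:np.round(s[k],4).tolist() for k in('time','tool_pos','orientation','joints','ft_force','grip_width','grasp_force')});return s
def move(target,yaw_d=0):
    "tool shift in move units to world target with tool down; and present axes"
    s=bot.read_state();R=Ro.from_euler('xyz',s['orientation']).as_matrix()
    return R.T@(np.asarray(target)-s['tool_pos'])/0.15
E
python3 - <<'E'
from h import *
st()
for c in('side','top','wrist'):
    pic(c,c+'0'); 
    k=bot.calibration(c);print(c,np.round(k['mtx'],1).tolist(),np.round(-np.array(k['R']).T@k['t'],3))
for c in('side','top'):
  for t in('plate0','jig','jig_axis','pin_a','carriage_hole','stand','stand_a','drift','bolt','glue_jar','mallet','thread_cone'):
    try:
        for d in bot.place_of(t,c)[:5]:
            print(c,t,round(d['p'],2),np.round(d['point'],3),np.round(proj(c,d['point'])))
    except Exception as e: print(c,t,e)
E
```

```text
{'time': 0.0, 'tool_pos': [0.2659, 0.5651, 0.2305], 'orientation': [-3.1402, 0.0, 2.7018], 'joints': [1.1286, 0.3537, 1.6341, -0.0, 1.1552, -0.0024], 'ft_force': [-0.4781, -0.0473, 0.9621], 'grip_width': 0.085, 'grasp_force': 0.0}
side [[411.3, 0.0, 317.3], [0.0, 411.3, 191.7], [0.0, 0.0, 1.0]] [ 0.332 -0.83   0.851]
top [[372.8, 0.0, 321.7], [0.0, 372.8, 198.6], [0.0, 0.0, 1.0]] [ 0.45  -0.04   1.269]
wrist [[309.7, 0.0, 319.1], [0.0, 309.7, 194.7], [0.0, 0.0, 1.0]] [0.193 0.6   0.372]
side plate0 0.97 [ 0.516  0.39  -0.002] [254. 151.]
side plate0 0.82 [ 0.489  0.136 -0.001] [264. 196.]
side jig 0.93 [ 0.513 -0.084  0.   ] [292. 244.]
side jig_axis 0.74 [ 0.518 -0.084  0.091] [292. 220.]
side pin_a 0.78 [ 0.445 -0.073  0.142] [262. 210.]
side pin_a 0.72 [ 0.59  -0.096  0.141] [319. 202.]
side carriage_hole 0.8 [ 0.509 -0.083  0.089] [289. 221.]
side stand 0.97 [ 0.571 -0.349  0.114] [351. 288.]
side stand 0.89 [ 0.531 -0.356  0.002] [334. 325.]
side stand 0.85 [ 0.497 -0.362  0.112] [320. 303.]
side stand_a 0.97 [ 0.571 -0.349  0.114] [351. 288.]
side stand_a 0.89 [ 0.531 -0.356  0
[... 1253 characters left out ...]
.98 [ 0.574 -0.351  0.119] [421. 207.]
top stand_a 0.96 [ 0.537 -0.352  0.002] [413. 222.]
top stand_a 0.95 [ 0.496 -0.362  0.119] [426. 232.]
top stand_a 0.59 [ 0.496 -0.359  0.116] [424. 232.]
top drift 0.65 [ 0.493 -0.36   0.117] [425. 234.]
top bolt 0.69 [ 0.624 -0.473  0.059] [452. 194.]
top bolt 0.68 [ 0.571 -0.35   0.11 ] [420. 208.]
top bolt 0.52 [ 0.641 -0.265  0.066] [389. 189.]
top bolt 0.46 [ 0.565 -0.262  0.064] [389. 212.]
top bolt 0.44 [ 0.565 -0.446  0.064] [446. 212.]
top glue_jar 0.93 [ 0.693 -0.397  0.001] [423. 177.]
top mallet 0.69 [ 0.777 -0.048 -0.   ] [322. 154.]
top mallet 0.25 [ 0.59  -0.094  0.142] [338. 202.]
top thread_cone 0.67 [ 0.754  0.257 -0.003] [235. 162.]
```

View pics/top0.png

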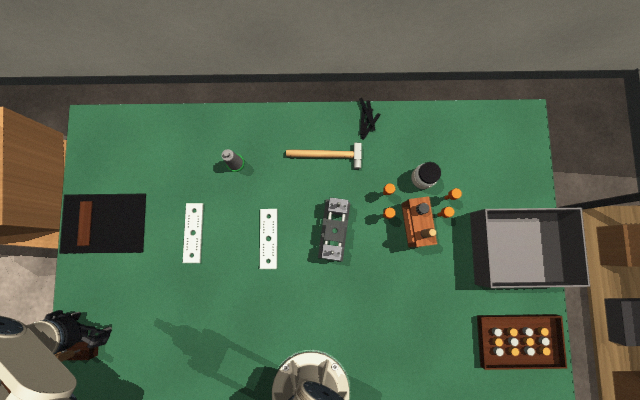

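View pics/side0.png

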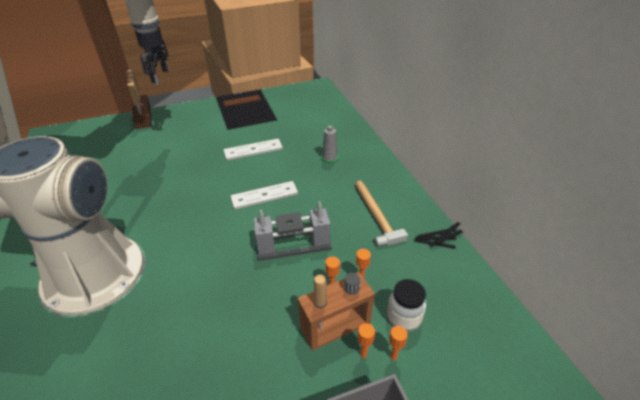

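Candidates (top view): the plates are the white bars at (193,233) and (268,239). The bolt is the dark knob on the stand at (423,209), not the orange look-alikes at (390,188), (390,212), (455,193) and (447,212). The drift is the wooden handle at (430,232). The jig is at (335,228). I'll move between the plates for a close look.

Emit:
arm_command(
  moves="-0.44 -0.23 -0.25 0 0 -0.07 1;-0.88 -0.47 -0.47 0 0 -0.14 1;-0.88 -0.47 -0.47 0 0 -0.14 1;-0.88 -0.47 -0.47 0 0 -0.14 1;-0.88 -0.47 -0.47 0 0 -0.14 1",
)

```text
time: 1.85
tool_pos: [0.357, 0.4447, 0.3032]
orientation: [3.14, 0.002, 3.137]
ft_force: [-0.5, 1.0, 0.3]
grip_width: 0.0856
grasp_force: 0.0
```

Emit:
arm_command(
  moves="-0.4 -0.5 0 0 0 0 1;-0.8 -0.95 0 0 0 0 1;-0.8 -0.95 0 0 0 0 1;-0.8 -0.95 0 0 0 0 1;-0.8 -0.95 0 0 0 0 1",
)

```text
time: 2.35
tool_pos: [0.4772, 0.3012, 0.3007]
orientation: [-3.14, -0.0, 3.136]
ft_force: [0.6, 0.4, -0.1]
grip_width: 0.0853
grasp_force: 0.0
```

```bash
cat >> h.py <<'E'
def plates(cam,z=0.010,minp=0.3):
    cal=bot.calibration(cam);pic(cam);out=[]
    for d in bot.cut_out('plate0',cam):
        if d['p']<minp: continue
        cs,_=cv2.findContours(d['pixels'].astype(np.uint8),cv2.RETR_EXTERNAL,cv2.CHAIN_APPROX_NONE)
        c=max(cs,key=cv2.contourArea)[:,0,:]
        P=np.array([atz(cam,p,z,cal)[:2] for p in c])
        (cx,cy),(w,h),a=cv2.minAreaRect((P*1000).astype(np.float32))
        if w<h: a+=90
        a=(a+90)%180-90
        out.append((d['p'],np.round([cx/1000,cy/1000],4),np.round([w,h],1),round(a,2),c.mean(0).round()))
    return out
E
python3 - <<'E'
from h import *
st();
for c in('wrist','top','side'):
    for o in plates(c): print(c,*o)
pic('wrist','w1')
E
```

```text
{'time': 2.35, 'tool_pos': [0.4772, 0.3012, 0.3007], 'orientation': [-3.1404, -0.0005, 3.1364], 'joints': [0.5607, 0.1989, 1.6842, -0.0008, 1.2596, -1.0047], 'ft_force': [0.6475, 0.368, -0.1246], 'grip_width': 0.0853, 'grasp_force': 0.0}
wrist 0.79 [0.4918 0.1395] [ 61.1 199.5] -0.35 [212. 160.]
wrist 0.73 [0.5134 0.392 ] [ 59.6 201.4] -1.44 [380. 173.]
top 0.73 [0.5584 0.3906] [ 59.5 105.1] -1.14 [194. 218.]
top 0.72 [0.4879 0.1381] [197.2  54.2] 0.15 [268. 239.]
side 0.73 [0.5134 0.3871] [ 69.1 201.6] -1.05 [253. 149.]
side 0.72 [0.4893 0.1337] [ 68.5 201.3] -0.14 [263. 195.]
side 0.64 [ 0.5298 -0.0403] [194.3 218.5] -6.93 [292. 232.]
```

View pics/w1.png

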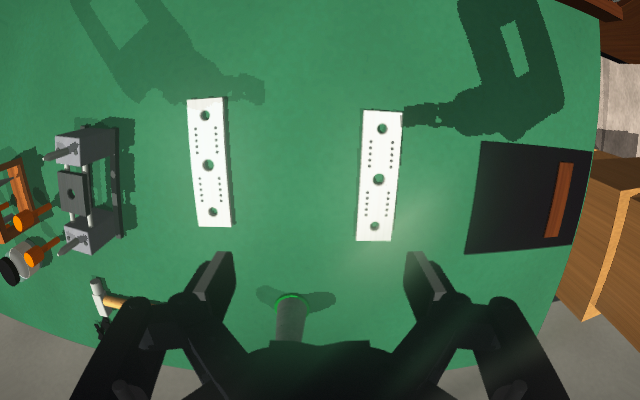

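Two plates, near (0.488,0.138) and far (0.513,0.391), show in the wrist picture at (212,160) and (380,173). Nothing else white or flat is on the bench. Far plate first.

Emit:
arm_command(
  moves="-0.24 0.3 0.3 0 0 0.005 1;-0.24 0.6 0.6 0 0 0.005 1;-0.24 0.6 0.9 0 0 0.005 1;-0.24 0.6 1 0 0 0.005 1;-0.24 0.6 1 0 0 0.005 1;-0.24 0.6 1 0 0 0.005 1",
)

```text
time: 3.3
tool_pos: [0.5109, 0.3934, 0.152]
orientation: [-3.141, -0.001, 3.127]
ft_force: [-0.3, 0.3, 0.8]
grip_width: 0.0851
grasp_force: 0.0
```

```bash
cat >> h.py <<'E'
def dark_holes(im,cal,center,yaw,z,cam='wrist',offs=(-.075,0,.075),win=14,thr=110):
    "centroids of dark holes near the predicted plate hole positions"
    g=cv2.cvtColor(im,cv2.COLOR_RGB2GRAY);out=[]
    for o in offs:
        X=[center[0]+o*np.cos(yaw),center[1]+o*np.sin(yaw),z];p=proj(cam,X,cal);u,v=np.round(p).astype(int)
        if not(win<u<640-win and win<v<400-win): continue
        w=g[v-win:v+win,u-win:u+win]
        n,l,s,c=cv2.connectedComponentsWithStats((w<thr).astype(np.uint8))
        k=[i for i in range(1,n) if s[i,4]>25]
        if not k: continue
        i=min(k,key=lambda i:np.hypot(*(c[i]-win)))
        q=c[i]+[u-win,v-win];out.append((o,q.round(1),int(s[i,4]),atz(cam,q,z,cal)[:2].round(4)))
    return out
E
python3 - <<'E'
from h import *
st();cal=bot.calibration('wrist')
for o in plates('wrist'): print(*o)
im=pic('wrist','w2')
for o in dark_holes(im,cal,(0.5134,0.391),-0.022,0.010,win=25): print(o)
E
```

```text
{'time': 3.3, 'tool_pos': [0.5109, 0.3934, 0.152], 'orientation': [-3.1408, -0.0009, 3.1269], 'joints': [0.6539, 0.4632, 1.6557, -0.0001, 1.0239, -0.9022], 'ft_force': [-0.2829, 0.2825, 0.7616], 'grip_width': 0.0851, 'grasp_force': 0.0}
0.91 [0.5138 0.3929] [ 56.7 199.9] -0.91 [318. 174.]
0.58 [0.4917 0.1422] [ 67.  200.5] -0.41 [101. 165.]
(-0.075, array([317.1, 103.7]), 112, array([0.4378, 0.3932]))
(0, array([314.4, 183.8]), 87, array([0.5135, 0.3895]))
(0.075, array([316.5, 250.2]), 76, array([0.5851, 0.3904]))
```

View pics/w2.png

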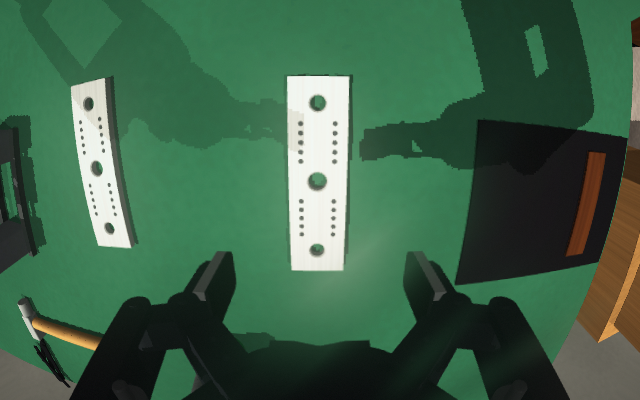

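The plate's middle hole is at (316,182) px. Its size and height agree, so I descend and grip.

Emit:
arm_command(
  moves="-0.02 -0.01 0.3 0 0 0 1;-0.02 -0.01 0.6 0 0 0 1;-0.02 -0.01 0.85 0 0 0 1;-0.02 -0.01 0.95 0 0 0 1;-0.02 -0.01 1 0 0 0 1;-0.02 -0.01 1 0 0 0 1;-0.02 -0.01 1 0 0 0 1",
  force=60,
)

```text
time: 4.15
tool_pos: [0.5158, 0.3924, 0.0039]
orientation: [3.14, 0.003, 3.126]
ft_force: [-0.6, -1.0, 0.1]
grip_width: 0.0853
grasp_force: 0.0
```

Emit:
arm_command(
  moves="0 0 0 0 0 0 -1;0 0 0 0 0 0 -1;0 0 0 0 0 0 -1;0 0 0 0 0 0 -1;0 0 0 0 0 0 -1;0 0 0 0 0 0 -1;0 0 0 0 0 0 -1;0 0 0 0 0 0 -1",
  force=60,
)

```text
time: 4.95
tool_pos: [0.5152, 0.3921, 0.0037]
orientation: [3.14, 0.001, 3.126]
ft_force: [-1.6, -2.3, 11.4]
grip_width: 0.0531
grasp_force: 60.4
```

Emit:
arm_command(
  moves="0 0 -0.1 0 0 0 -1;0 0 -0.35 0 0 0 -1;0 0 -0.65 0 0 0 -1;0 0 -1 0 0 0 -1;0 0 -1 0 0 0 -1;0 0 -1 0 0 0 -1",
)

```text
time: 5.55
tool_pos: [0.5152, 0.392, 0.1542]
orientation: [3.139, 0.003, 3.126]
ft_force: [-0.5, -0.0, -3.0]
grip_width: 0.0528
grasp_force: 63.7
```

Held (53 mm, about 2–3 N). I carry it to beside the jig and measure the jig.

Emit:
arm_command(
  moves="0 -0.4 -0.25 0 0 0.02 -1;0 -0.7 -0.5 0 0 0.042 -1;0 -1 -0.5 0 0 0.042 -1;0 -1 -0.5 0 0 0.042 -1",
)

```text
time: 5.95
tool_pos: [0.5111, 0.238, 0.2266]
orientation: [-3.14, -0.001, 2.993]
ft_force: [-0.3, 0.4, -2.5]
grip_width: 0.0529
grasp_force: 64.3
```

Emit:
arm_command(
  moves="0 -0.33 0 0 0 0 -1;0 -0.65 0 0 0 0 -1;0 -0.95 0 0 0 0 -1;0 -0.95 0 0 0 0 -1;0 -0.95 0 0 0 0 -1",
)

```text
time: 6.45
tool_pos: [0.4902, 0.0995, 0.2255]
orientation: [-3.141, -0.002, 2.992]
ft_force: [0.5, 0.4, -1.7]
grip_width: 0.0528
grasp_force: 64.4
```

```bash
cat > jig.py <<'E'
from h import *
st()
W=[]
for c in('wrist','top','side'):
    pic(c,'w3' if c=='wrist' else None);cal=bot.calibration(c)
    for t in('pin_a','jig_axis','carriage_hole','jig'):
        for d in bot.place_of(t,c)[:2]:
            print(c,t,round(d['p'],2),np.round(d['point'],4),np.round(proj(c,d['point'],cal)))
for o in plates('wrist',minp=.1): print(*o)
E
python3 jig.py
```

```text
{'time': 6.45, 'tool_pos': [0.4902, 0.0995, 0.2255], 'orientation': [-3.1409, -0.0024, 2.9916], 'joints': [0.1971, 0.1657, 1.8996, 0.0003, 1.0788, -1.2238], 'ft_force': [0.4882, 0.3953, -1.6575], 'grip_width': 0.0528, 'grasp_force': 64.4144}
wrist pin_a 0.85 [ 0.5917 -0.0978  0.1383] [150. 312.]
wrist pin_a 0.71 [ 0.4395 -0.0759  0.1418] [113. 174.]
wrist jig_axis 0.61 [ 0.5135 -0.0806  0.0918] [156. 228.]
wrist jig_axis 0.5 [ 0.5121 -0.0836  0.0876] [155. 226.]
wrist carriage_hole 0.64 [ 0.5126 -0.085   0.0885] [154. 227.]
wrist jig 0.94 [ 0.5172 -0.0862 -0.0008] [185. 203.]
top pin_a 0.88 [ 0.4429 -0.0746  0.1385] [333. 251.]
top pin_a 0.71 [ 0.5908 -0.0952  0.1438] [339. 202.]
top jig_axis 0.7 [ 0.518  -0.0839  0.0897] [335. 227.]
top carriage_hole 0.73 [ 0.7766 -0.0504  0.0037] [323. 154.]
top carriage_hole 0.59 [ 0.5144 -0.078   0.0875] [333. 228.]
top jig 0.84 [ 0.5174 -0.0839  0.0014] [334. 229.]
top jig 0.49 [ 0.5687 -0.3503  0.1132] [420. 209.]
side pin_a 0.85 [ 0.591  -0.0938  0.144 ] [319. 201.]
side pin_a 0.7 [ 0.4406 -0.074   0.1417] [260. 210.]
side jig_axis 0.93 [ 0.5156 -0.0863  0.0903] [291. 221.]
side jig_axis 0.2 [ 0.6914 -0.3912 -0.0015] [404. 317.]
side carriage_hole 0.82 [ 0.51   -0.0795  0.0911] [289. 219.]
side jig 0.8 [ 5.161e-01 -8.230e-02  3.000e-04] [293. 243.]
0.92 [0.4219 0.1201] [20.5 35.6] -0.4 [325. 104.]
0.58 [0.5682 0.091 ] [148.7 426. ] -8.65 [320. 189.]
```

View pics/w3.png

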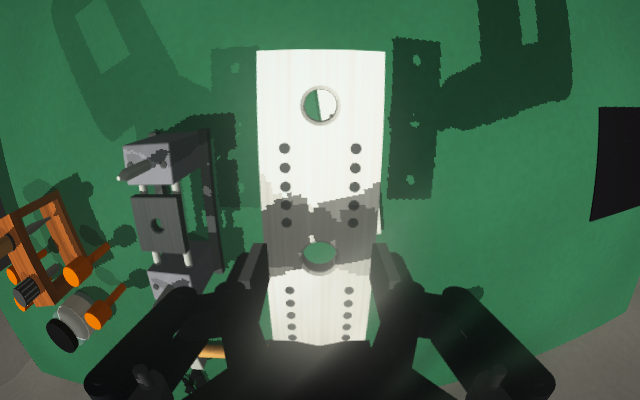

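```bash
python3 - <<'E'
from h import *
cal=bot.calibration('wrist');s=bot.read_state();R=Ro.from_euler('xyz',s['orientation']).as_matrix()
for z in(.227,.2318,.236):
  P=[atz('wrist',p,z,cal) for p in((320,104),(320,255),(257,51),(385,53))]
  print(z,[(R.T@(p-s['tool_pos'])).round(4)[:2].tolist() for p in P])
E
```

```text
0.227 [[0.0768, 0.001], [0.0005, 0.0012], [0.102, -0.0275], [0.1012, 0.0304]]
0.2318 [[0.0769, 0.001], [0.0032, 0.0012], [0.1012, -0.0265], [0.1005, 0.0293]]
0.236 [[0.077, 0.001], [0.0056, 0.0012], [0.1006, -0.0257], [0.0999, 0.0285]]
```

Emit:
arm_command(
  moves="-0.09 -0.3 0 0 0 -0.003 -1;-0.18 -0.6 0 0 0 -0.003 -1;-0.28 -0.9 0 0 0 -0.003 -1;-0.3 -0.95 0 0 0 -0.003 -1;-0.3 -0.95 0 0 0 -0.003 -1",
)

```text
time: 7.8
tool_pos: [0.5149, -0.0484, 0.2267]
orientation: [3.142, 0.0, 3.0]
ft_force: [-0.1, 1.0, -2.1]
grip_width: 0.0528
grasp_force: 64.6
```

Emit:
arm_command(
  moves="-0.07 -0.24 0 0 0 0 -1;-0.07 -0.24 0 0 0 0 -1;-0.07 -0.24 0 0 0 0 -1;-0.07 -0.24 0.1 0 0 0 -1;-0.07 -0.24 0.2 0 0 0 -1;-0.07 -0.24 0.3 0 0 0 -1;-0.07 -0.24 0.3 0 0 0 -1",
)

```text
time: 8.5
tool_pos: [0.5186, -0.0823, 0.1801]
orientation: [3.141, -0.004, 3.005]
ft_force: [0.3, 0.5, -2.4]
grip_width: 0.0528
grasp_force: 64.6
```

```bash
python3 - <<'E'
from h import *
st();cal=bot.calibration('wrist')
im=pic('wrist','w4');s=pic('side')
cv2.imwrite('pics/c4.png',cv2.hconcat([cv2.resize(im[40:340,200:440],None,fx=1.67,fy=1.67),cv2.resize(s[160:280,220:380],(400,501),interpolation=cv2.INTER_CUBIC)])[:,:,::-1])
for X in((.4415,-.0745,.142),(.591,-.0957,.142)): print(proj('wrist',X,cal).round(1),proj('side',X).round(1))
E
```

```text
{'time': 8.5, 'tool_pos': [0.5186, -0.0823, 0.1801], 'orientation': [3.141, -0.0038, 3.0047], 'joints': [-0.1605, 0.259, 1.8933, 0.0005, 0.9931, -1.5947], 'ft_force': [0.3264, 0.5165, -2.4216], 'grip_width': 0.0528, 'grasp_force': 64.629}
[313.1 101.2] [260.6 210.4]
[313.3 315.4] [319.5 201.7]
```

View pics/c4.png

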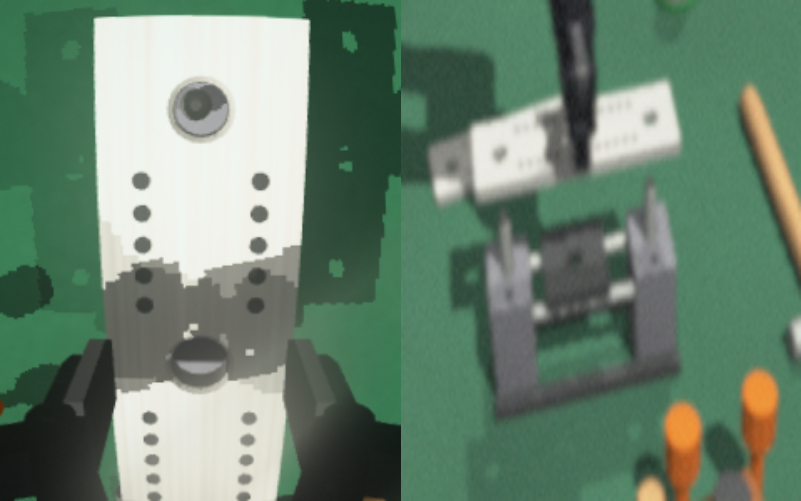

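Through the plate's rear hole (about (320,104) px), the pin tip shows at about (317,102), so it is lined up with a slight shift left needed. Lower.

Emit:
arm_command(
  moves="0 -0.012 0 0 0 0 -1;0 -0.012 0.1 0 0 0 -1;0 -0.012 0.2 0 0 0 -1;0 -0.012 0.3 0 0 0 -1;0 -0.012 0.4 0 0 0 -1;0 -0.012 0.47 0 0 0 -1;0 -0.012 0.47 0 0 0 -1",
)

```text
time: 9.3
tool_pos: [0.519, -0.0856, 0.1105]
orientation: [3.141, -0.002, 3.003]
ft_force: [-4.5, 2.7, -2.2]
grip_width: 0.0525
grasp_force: 64.6
```

```bash
python3 - <<'E'
from h import *
st();cal=bot.calibration('wrist')
im=pic('wrist');s=pic('side')
cv2.imwrite('pics/c5.png',cv2.hconcat([cv2.resize(im[40:340,200:440],None,fx=1.67,fy=1.67),cv2.resize(s[160:280,220:380],(400,501),interpolation=cv2.INTER_CUBIC)])[:,:,::-1])
E
```

```text
{'time': 9.3, 'tool_pos': [0.519, -0.0856, 0.1105], 'orientation': [3.1414, -0.0022, 3.0034], 'joints': [-0.1664, 0.3554, 1.946, 0.0002, 0.8424, -1.5991], 'ft_force': [-4.5186, 2.6945, -2.1595], 'grip_width': 0.0525, 'grasp_force': 64.6454}
```

View pics/c5.png

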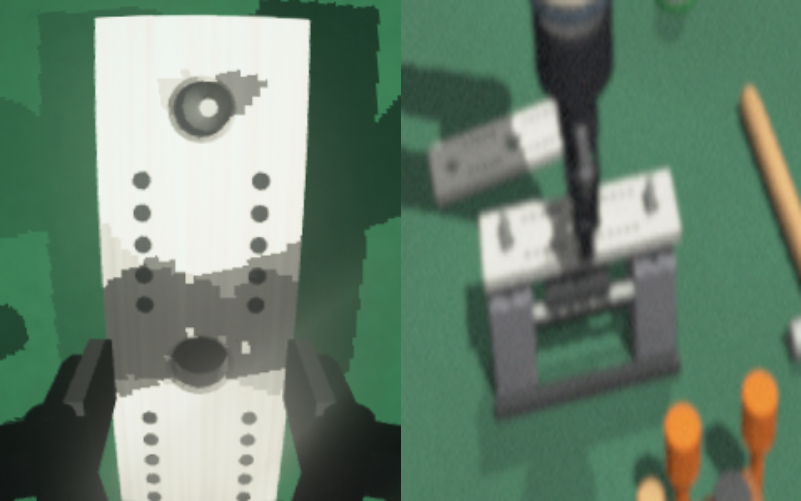

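Both pins are through. I lower to seat the plate and release.

Emit:
arm_command(
  moves="0.006 0.006 0.05 0 0 0 -1;0.006 0.006 0.095 0 0 0 -1;0.006 0.006 0.095 0 0 0 -1;0.006 0.006 0.095 0 0 0 0.8;0.006 0.006 0.095 0 0 0 0.8;0.006 0.006 0.095 0 0 0 0.8;0.006 0.006 0.095 0 0 0 0.8;0.006 0.006 0.095 0 0 0 0.8",
)

```text
time: 10.2
tool_pos: [0.5194, -0.085, 0.0973]
orientation: [-3.142, 0.001, 3.003]
ft_force: [-0.1, 0.3, 0.5]
grip_width: 0.0769
grasp_force: 0.0
```

Emit:
arm_command(
  moves="0 0 -0.2 0 0 0 0.8;0 0 -0.5 0 0 0 1;0 0 -0.8 0 0 0 1;0 0.2 -1 0 0 0 1;0 0.5 -1 0 0 0 1;0 0.8 -1 0 0 0 1;0 1 -1 0 0 0 1;0 1 -1 0 0 0 1;0 1 -1 0 0 0 1",
)

```text
time: 11.1
tool_pos: [0.5397, 0.064, 0.2469]
orientation: [-3.141, -0.0, 3.005]
ft_force: [0.1, -0.6, -0.2]
grip_width: 0.0854
grasp_force: 0.0
```

```bash
python3 - <<'E'
from h import *
st()
for c in('wrist','top'):
  for z in(.01,.1):
    print(c,z)
    for o in plates(c,z): print(*o)
im=pic('wrist');s=pic('side')
cv2.imwrite('pics/c6.png',cv2.hconcat([cv2.resize(im[:,80:480],(400,400)),cv2.resize(s[120:280,220:380],(400,400),interpolation=cv2.INTER_CUBIC)])[:,:,::-1])
E
```

```text
{'time': 11.1, 'tool_pos': [0.5397, 0.064, 0.2469], 'orientation': [-3.1412, -0.0002, 3.0052], 'joints': [0.1155, 0.2111, 1.7912, -0.0004, 1.1396, -1.3187], 'ft_force': [0.1156, -0.5581, -0.2356], 'grip_width': 0.0854, 'grasp_force': 0.0}
wrist 0.01
0.69 [0.4911 0.1376] [ 57.6 200.3] -0.09 [372. 113.]
0.58 [ 0.5369 -0.1305] [ 80.5 262.4] -8.24 [178. 168.]
0.41 [ 0.5549 -0.4379] [206.5 254.9] -83.96 [ 49. 206.]
0.36 [ 0.5391 -0.0662] [ 51.7 239.1] -8.73 [219. 162.]
0.33 [ 0.6263 -0.5581] [ 51.5 134.3] -72.32 [ 30. 251.]
wrist 0.1
0.9 [ 0.5184 -0.0816] [ 60.8 199.8] -8.14 [179. 168.]
0.86 [0.4834 0.1225] [ 44.9 152.9] -0.41 [372. 112.]
top 0.01
0.93 [ 0.5223 -0.0869] [ 61.  217.8] -8.37 [335. 228.]
0.75 [0.4594 0.1377] [140.5  53.8] 0.48 [268. 248.]
0.51 [0.761  0.2596] [89.3 64.3] 26.53 [233. 160.]
top 0.1
0.7 [0.4587 0.1252] [130.2  50.1] 0.15 [268. 248.]
0.66 [ 0.516  -0.0837] [ 55.7 199.4] -8.09 [335. 228.]
```

View pics/c6.png

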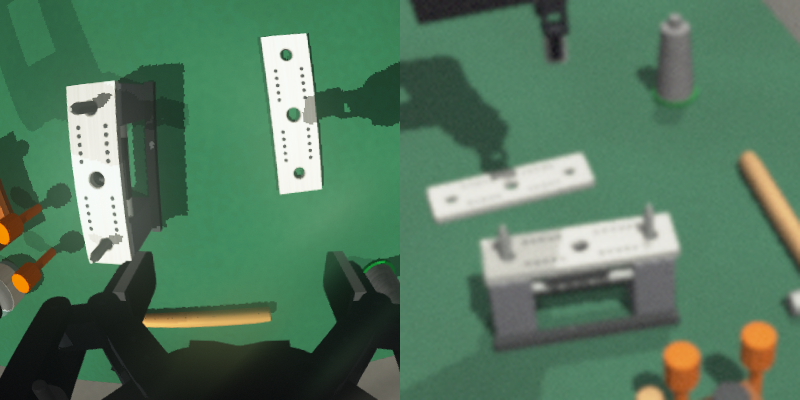

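The first plate is seated: both pins show through it, at yaw −8.1° and (0.516,−0.084). Now the second plate.

Emit:
arm_command(
  moves="0.2 0.22 0.3 0 0 -0.02 1;0.395 0.443 0.65 0 0 -0.043 1;0.395 0.443 0.65 0 0 -0.043 1;0.395 0.443 0.65 0 0 -0.043 1;0.395 0.443 0.65 0 0 -0.043 1",
)

```text
time: 12.1
tool_pos: [0.4905, 0.1377, 0.1497]
orientation: [-3.141, -0.0, 3.14]
ft_force: [-0.1, -0.6, 0.3]
grip_width: 0.0851
grasp_force: 0.0
```

```bash
python3 - <<'E'
from h import *
st()
for o in plates('wrist'): print(*o)
cal=bot.calibration('wrist')
for o in dark_holes(bot.get_image('wrist'),cal,(0.490,0.1378),0,0.010,win=25): print(o)
E
```

```text
{'time': 12.1, 'tool_pos': [0.4905, 0.1377, 0.1497], 'orientation': [-3.1413, -0.0002, 3.1395], 'joints': [0.271, 0.2747, 1.9537, -0.0003, 0.9136, -1.2975], 'ft_force': [-0.1341, -0.6054, 0.268], 'grip_width': 0.0851, 'grasp_force': 0.0}
0.96 [0.4908 0.138 ] [ 56.6 199.7] -0.12 [319. 171.]
0.68 [ 0.568  -0.1803] [ 97.8 294.8] -7.78 [ 78. 220.]
(-0.075, array([317.8, 101.2]), 118, array([0.4169, 0.1372]))
(0, array([317.6, 181.9]), 129, array([0.4926, 0.1368]))
(0.075, array([318.3, 250.1]), 86, array([0.5659, 0.1372]))
```

Emit:
arm_command(
  moves="-0.003 0 0.3 0 0 0 1;-0.003 0 0.6 0 0 0 1;-0.003 0 0.85 0 0 0 1;-0.003 0 0.95 0 0 0 1;-0.003 0 0.98 0 0 0 1;-0.003 0 0.98 0 0 0 1",
)

```text
time: 12.85
tool_pos: [0.4917, 0.1374, 0.0029]
orientation: [3.141, 0.001, 3.138]
ft_force: [0.1, 0.1, -0.3]
grip_width: 0.0855
grasp_force: 0.0
```

Emit:
arm_command(
  moves="0 0 0 0 0 0 -1;0 0 0 0 0 0 -1;0 0 0 0 0 0 -1;0 0 0 0 0 0 -1;0 0 0 0 0 0 -1;0 0 0 0 0 0 -1;0 0 0 0 0 0 -1",
)

```text
time: 13.55
tool_pos: [0.4919, 0.1378, 0.0045]
orientation: [3.141, 0.003, 3.139]
ft_force: [-2.2, -3.0, 14.6]
grip_width: 0.0526
grasp_force: 59.7
```

Emit:
arm_command(
  moves="0 0 -0.1 0 0 0 -1;0 0 -0.35 0 0 0 -1;0 0 -0.65 0 0 0 -1;0 0 -1 0 0 0 -1;0 0 -1 0 0 0 -1",
)

```text
time: 14.05
tool_pos: [0.4945, 0.1387, 0.1591]
orientation: [3.139, 0.011, 3.139]
ft_force: [-0.2, 0.4, -2.1]
grip_width: 0.0522
grasp_force: 63.6
```

Emit:
arm_command(
  moves="0 -0.1 -0.25 0 0 0.02 -1;0 -0.3 -0.5 0 0 0.044 -1;0 -0.6 -0.5 0 0 0.044 -1;0 -0.75 -0.5 0 0 0.044 -1;0 -0.75 -0.5 0 0 0.044 -1;0 -0.75 -0.5 0 0 0.044 -1",
)

```text
time: 14.65
tool_pos: [0.49, 0.025, 0.2273]
orientation: [3.141, -0.0, 2.999]
ft_force: [-0.5, -0.1, -3.2]
grip_width: 0.0524
grasp_force: 64.4
```

Emit:
arm_command(
  moves="-0.13 -0.33 0 0 0 0 -1;-0.26 -0.6 0 0 0 0 -1;-0.271 -0.7 0 0 0 0 -1;-0.271 -0.7 0 0 0 0 -1;-0.271 -0.7 0.15 0 0 0 -1;-0.271 -0.7 0.3 0 0 0 -1;-0.271 -0.7 0.3 0 0 0 -1;-0.271 -0.7 0.3 0 0 0 -1",
)

```text
time: 15.45
tool_pos: [0.5155, -0.0832, 0.1825]
orientation: [3.141, -0.001, 3.001]
ft_force: [0.8, 0.4, -3.2]
grip_width: 0.0521
grasp_force: 64.5
```

```bash
python3 - <<'E'
from h import *
st();
im=pic('wrist');s=pic('side')
cv2.imwrite('pics/c7.png',cv2.hconcat([cv2.resize(im[40:340,200:440],None,fx=1.67,fy=1.67),cv2.resize(s[160:280,220:380],(400,501),interpolation=cv2.INTER_CUBIC)])[:,:,::-1])
cal=bot.calibration('wrist');R=Ro.from_euler('xyz',bot.read_state()['orientation']).as_matrix()
z=bot.read_state()['tool_pos'][2]+.0065
print([(o[1],o[3],o[2]) for o in dark_holes(im,cal,bot.read_state()['tool_pos'][:2],-.141,z,win=30,thr=150)])
E
```

```text
{'time': 15.45, 'tool_pos': [0.5155, -0.0832, 0.1825], 'orientation': [3.1412, -0.0013, 3.0014], 'joints': [-0.1631, 0.2503, 1.8988, 0.0004, 0.9938, -1.5939], 'ft_force': [0.7906, 0.4139, -3.2264], 'grip_width': 0.0521, 'grasp_force': 64.4735}
[(array([318.2, 106.4]), array([ 0.4414, -0.073 ]), 383), (array([316. , 249.4]), array([ 0.5092, -0.0836]), 1572), (array([317.4, 366.1]), array([ 0.5968, -0.0954]), 2799)]
```

View pics/c7.png

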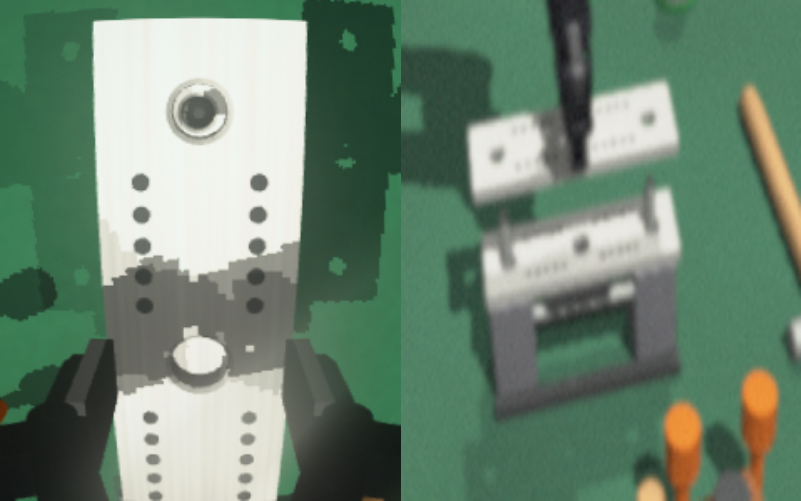

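The pin sits centred in the rear hole (about (319,107) px). Lower.

Emit:
arm_command(
  moves="0 -0.008 0.05 0 0 0 -1;0 -0.008 0.1 0 0 0 -1;0 -0.008 0.2 0 0 0 -1;0 -0.008 0.3 0 0 0 -1;0 -0.008 0.4 0 0 0 -1;0 -0.008 0.42 0 0 0 -1;0 -0.008 0.42 0 0 0 -1",
)

```text
time: 16.25
tool_pos: [0.5165, -0.0854, 0.1191]
orientation: [3.141, 0.001, 2.999]
ft_force: [3.3, 4.1, -0.5]
grip_width: 0.052
grasp_force: 64.0
```

Emit:
arm_command(
  moves="-0.006 0.006 0.04 0 0 0 -1;-0.006 0.006 0.085 0 0 0 -1;-0.006 0.006 0.085 0 0 0 -1;-0.006 0.006 0.085 0 0 0 0.8;-0.006 0.006 0.085 0 0 0 0.8;-0.006 0.006 0.085 0 0 0 0.8;-0.006 0.006 0.085 0 0 0 0.8;-0.006 0.006 0.085 0 0 0 0.8",
)

```text
time: 17.05
tool_pos: [0.5167, -0.085, 0.107]
orientation: [-3.142, 0.0, 3.0]
ft_force: [0.7, 0.3, 0.0]
grip_width: 0.077
grasp_force: 0.0
```

Emit:
arm_command(
  moves="0 0 -0.2 0 0 0 0.8;0 0 -0.5 0 0 0 1;0 0 -0.8 0 0 0 1;0 -0.2 -1 0 0 0 1;0 -0.5 -1 0 0 0 1;0 -0.8 -1 0 0 0 1;0 -1 -1 0 0 0 1;0 -1 -1 0 0 0 1;0 -1 -1 0 0 0 1",
)

```text
time: 17.95
tool_pos: [0.4953, -0.2336, 0.2567]
orientation: [3.141, -0.0, 2.999]
ft_force: [0.1, -0.4, 0.2]
grip_width: 0.0852
grasp_force: 0.0
```

```bash
python3 - <<'E'
from h import *
st()
print([ (c,*o) for c in('wrist','top') for o in plates(c,.11)])
for c in('wrist','top','side'):
    im=pic(c,'w8' if c=='wrist' else None);cal=bot.calibration(c)
    for t in('stand','drift','bolt'):
        for d in bot.place_of(t,c)[:4]:
            print(c,t,round(d['p'],2),np.round(d['point'],4),np.round(proj(c,d['point'],cal)))
E
```

```text
{'time': 17.95, 'tool_pos': [0.4953, -0.2336, 0.2567], 'orientation': [3.1411, -0.0003, 2.9985], 'joints': [-0.4438, 0.2085, 1.7717, 0.0004, 1.1618, -1.8717], 'ft_force': [0.1422, -0.4437, 0.1914], 'grip_width': 0.0852, 'grasp_force': 0.0}
[('wrist', 0.88, array([ 0.515 , -0.0864]), array([ 61.8, 200.3]), -8.09, array([460., 170.])), ('wrist', 0.58, array([ 0.5348, -0.1217]), array([ 5.2, 60.6]), -8.39, array([431., 202.])), ('top', 0.79, array([ 0.5151, -0.0847]), array([ 58.7, 197.7]), -6.99, array([335., 228.]))]
wrist stand 0.84 [ 0.5336 -0.3555 -0.0012] [235. 196.]
wrist stand 0.74 [ 0.5691 -0.3489  0.1109] [223. 258.]
wrist stand 0.4 [ 0.5193 -0.0844  0.0895] [454. 178.]
wrist drift 0.93 [ 0.4972 -0.3602  0.1164] [195. 200.]
wrist drift 0.34 [ 0.5695 -0.3515  0.1106] [221. 259.]
wrist bolt 0.88 [ 0.6195 -0.4685  0.0701] [164. 280.]
wrist bolt 0.85 [ 0.5635 -0.4442  0.0671] [166. 243.]
wrist bolt 0.71 [ 0.5889 -0.0973  0.1411] [460. 258.]
wrist bolt 0.69 [ 0.6411 -0.2639  0.0652] [310. 282.]
top stand 0.44 [ 0.7529  0.2602 -0.0033] [234. 163.]
top drift 0.66 [ 0.4411 -0.0737  0.1414] [332. 252.]
top bolt 0.58 [ 0.5669 -0.2602  0.0666] [389. 212.]
top bolt 0.43 [ 0.6254 -0.4717  0.0612] [452. 193.]
top bolt 0.4 [ 0.6435 -0.2653  0.0654] [389. 188.]
side stand 0.87 [ 0.5746 -0.3475  0.1171] [352. 286.]
side stand 0.86 [ 0.5278 -0.355   0.0016] [333. 325.]
side stand 0.83 [ 0.495  -0.3593  0.1161] [319. 302.]
side drift 0.78 [ 0.4932 -0.3599  0.1106] [319. 304.]
side bolt 0.72 [ 0.5705 -0.3489  0.1175] [351. 287.]
side bolt 0.7 [ 0.6431 -0.2578  0.0671] [363. 262.]
side bolt 0.65 [ 0.5657 -0.4449  0.0648] [366. 339.]
side bolt 0.57 [ 0.6231 -0.4694  0.0639] [396. 341.]
```

View pics/w8.png

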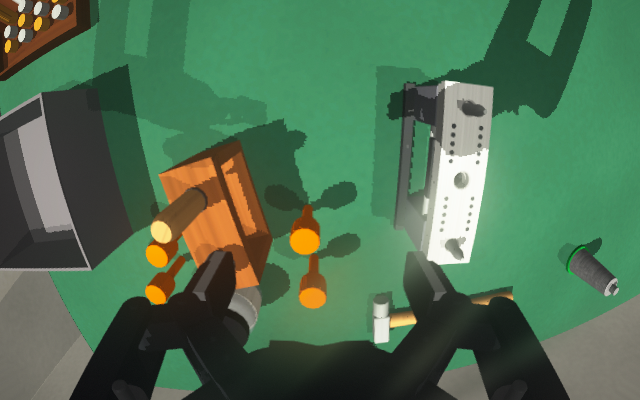

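Both plates are stacked flat on the pins. The drift handle top shows at (162,231) px, and the bolt is hidden under the left finger at about (222,258). I move over the drift and check its position.

Emit:
arm_command(
  moves="-0.04 -0.3 0 0 0 0 1;-0.09 -0.6 0 0 0 0 1;-0.127 -0.834 0 0 0 0 1;-0.127 -0.834 0 0 0 0 1;-0.127 -0.834 0 0 0 0 1;-0.127 -0.834 0 0 0 0 1",
)

```text
time: 19.35
tool_pos: [0.4966, -0.359, 0.2566]
orientation: [3.141, -0.001, 3.0]
ft_force: [1.0, -0.4, 0.7]
grip_width: 0.0855
grasp_force: 0.0
```

```bash
cat > dr.py <<'E'
from h import *
import sys
st()
cal=bot.calibration('wrist');im=pic('wrist')
for t in('drift','stand_a','bolt'):
    for d in bot.place_of(t,'wrist')[:3]: print(t,round(d['p'],2),np.round(d['point'],4))
m=bot.cut_out('drift','wrist')
for d in m[:1]:
    v,u=np.nonzero(d['pixels']);print('drift mask',d['p'],u.min(),u.max(),v.min(),v.max())
cv2.imwrite('pics/%s.png'%sys.argv[1],im[:,:,::-1])
for X in((.4965,-.36,.195),(.4965,-.36,.121),(.5715,-.3495,.151)): print(proj('wrist',X,cal).round(1))
E
python3 dr.py w9
```

```text
{'time': 19.35, 'tool_pos': [0.4966, -0.359, 0.2566], 'orientation': [3.1409, -0.0006, 3.0004], 'joints': [-0.6286, 0.3122, 1.6333, 0.0004, 1.1969, -2.0584], 'ft_force': [0.98, -0.4251, 0.7437], 'grip_width': 0.0855, 'grasp_force': 0.0}
drift 0.83 [ 0.494  -0.3556  0.1149]
stand_a 0.72 [ 0.4951 -0.3609  0.1122]
stand_a 0.67 [ 0.568  -0.3539  0.1105]
stand_a 0.62 [ 0.5346 -0.3574  0.0007]
bolt 0.95 [ 0.5738 -0.3534  0.1162]
bolt 0.93 [ 0.5637 -0.4458  0.0667]
bolt 0.82 [ 0.6376 -0.2646  0.065 ]
drift mask 0.57 299 334 168 224
[316.6 212.5]
[317.1 183.2]
[339.5 267.4]
```

View pics/w9.png

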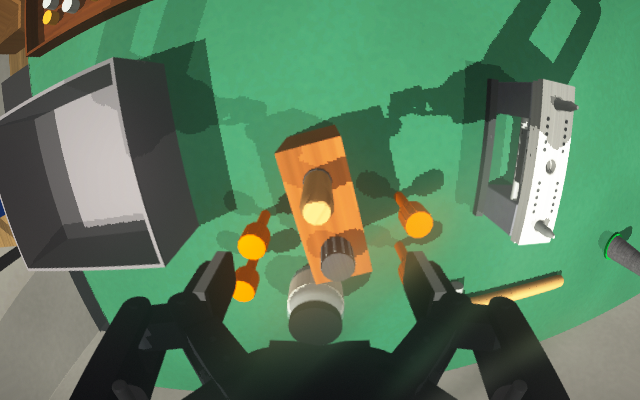

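Handle top at (317,212), exactly where predicted; the bolt's dark knob is at (337,262). Grip the drift and lift.

Emit:
arm_command(
  moves="0 -0.005 0.2 0 0 0 1;0 -0.005 0.4 0 0 0 1;0 -0.005 0.6 0 0 0 1;0 -0.005 0.73 0 0 0 1;0 -0.005 0.77 0 0 0 1;0 -0.005 0.77 0 0 0 1",
)

```text
time: 20.2
tool_pos: [0.4965, -0.3603, 0.1409]
orientation: [3.141, -0.001, 3.001]
ft_force: [-1.2, -0.0, 0.4]
grip_width: 0.0853
grasp_force: 0.0
```

Emit:
arm_command(
  moves="0 0 0 0 0 0 -1;0 0 0 0 0 0 -1;0 0 0 0 0 0 -1;0 0 0 0 0 0 -1;0 0 0 0 0 0 -1;0 0 0 0 0 0 -1;0 0 0 0 0 0 -1;0 0 0 0 0 0 -1;0 0 0 0 0 0 -1;0 0 0 0 0 0 -1",
  force=90,
)

```text
time: 21.2
tool_pos: [0.497, -0.361, 0.1422]
orientation: [-3.141, 0.001, 3.0]
ft_force: [-0.3, -0.5, 5.8]
grip_width: 0.0244
grasp_force: 87.9
```

Emit:
arm_command(
  moves="0 0 -0.15 0 0 0 -1;0 0 -0.35 0 0 0 -1;0 0 -0.6 0 0 0 -1;0 0 -0.85 0 0 0 -1;0 0 -1 0 0 0 -1;0 0 -1 0 0 0 -1;0 0 -1 0 0 0 -1",
)

```text
time: 21.9
tool_pos: [0.4964, -0.3606, 0.2909]
orientation: [3.142, -0.0, 3.0]
ft_force: [0.0, 0.3, -2.9]
grip_width: 0.0238
grasp_force: 88.3
```

```bash
cat > tip.py <<'E'
from h import *
import sys
s=st();R=Ro.from_euler('xyz',s['orientation']).as_matrix()
for c in('side','top','wrist'):
    pic(c)
    for t in('drift','drift_tip'):
        for d in bot.place_of(t,c)[:2]: print(c,t,round(d['p'],2),np.round(d['point'],4),'tool',(R.T@(d['point']-s['tool_pos'])).round(4))
E
python3 tip.py
```

```text
{'time': 21.9, 'tool_pos': [0.4964, -0.3606, 0.2909], 'orientation': [3.1416, -0.0001, 3.0002], 'joints': [-0.6306, 0.2859, 1.5926, -0.0, 1.2631, -2.06], 'ft_force': [0.0219, 0.3148, -2.9054], 'grip_width': 0.0238, 'grasp_force': 88.3281}
side drift 0.83 [ 0.4925 -0.361   0.258 ] tool [ 0.0038 -0.001   0.0329]
side drift_tip 0.62 [ 0.4947 -0.3568  0.166 ] tool [0.0022 0.0035 0.1249]
top drift 0.6 [ 0.5899 -0.0936  0.1433] tool [-0.0549  0.2775  0.1476]
top drift 0.37 [ 0.493  -0.3619  0.2663] tool [ 0.0032 -0.0018  0.0246]
top drift_tip 0.58 [ 0.4966 -0.3601  0.1652] tool [-1.000e-04  5.000e-04  1.257e-01]
wrist drift 0.83 [ 0.4952 -0.3574  0.263 ] tool [0.0017 0.003  0.0279]
wrist drift_tip 0.97 [ 0.4955 -0.3608  0.1631] tool [ 0.0009 -0.0004  0.1278]
wrist drift_tip 0.52 [ 0.4957 -0.3606  0.2651] tool [ 0.0007 -0.0001  0.0258]
```

The drift is upright and on the tool axis, its origin 26 mm below the TCP. I carry it to the jig, biased 3 mm towards the jig's −x for the offset carriage hole.

Emit:
arm_command(
  moves="0.03 0.3 0 0 0 0 -1;0.05 0.6 0 0 0 0 -1;0.075 0.9 0 0 0 0 -1;0.075 0.92 0 0 0 0 -1;0.075 0.92 0 0 0 0 -1",
)

```text
time: 22.85
tool_pos: [0.5052, -0.2216, 0.2915]
orientation: [-3.141, 0.0, 3.003]
ft_force: [-0.5, -0.3, -1.3]
grip_width: 0.0237
grasp_force: 89.1
```

Emit:
arm_command(
  moves="0.03 0.3 0 0 0 0 -1;0.05 0.6 0 0 0 0 -1;0.073 0.88 0 0 0 0 -1;0.073 0.92 0 0 0 0 -1;0.073 0.92 0 0 0 0 -1;0.073 0.92 0 0 0 0 -1",
)

```text
time: 23.45
tool_pos: [0.5139, -0.0858, 0.2913]
orientation: [-3.141, 0.0, 3.0]
ft_force: [-0.3, -0.7, -2.1]
grip_width: 0.024
grasp_force: 89.6
```

```bash
python3 tip.py; python3 - <<'E'
from h import *
im=bot.get_image('wrist');s=bot.get_image('side');cal=bot.calibration('wrist')
cv2.imwrite('pics/c10.png',cv2.hconcat([cv2.resize(im[40:340,200:440],None,fx=1.67,fy=1.67),cv2.resize(s[140:260,220:380],(400,501),interpolation=cv2.INTER_CUBIC)])[:,:,::-1])
for X in((.5163,-.0847,.11),(.4415,-.0745,.142)): print(proj('wrist',X,cal).round(1),proj('side',X).round(1))
E
```

```text
{'time': 23.45, 'tool_pos': [0.5139, -0.0858, 0.2913], 'orientation': [-3.1408, 0.0003, 2.9997], 'joints': [-0.1677, 0.1339, 1.7836, -0.0009, 1.2237, -1.5964], 'ft_force': [-0.3194, -0.7092, -2.0906], 'grip_width': 0.024, 'grasp_force': 89.587}
side drift 0.69 [ 0.5119 -0.083   0.2605] tool [0.0023 0.0025 0.0308]
side drift_tip 0.62 [ 0.513  -0.0882  0.1694] tool [ 0.0005 -0.0024  0.1219]
top drift 0.66 [ 0.4977 -0.3601  0.1182] tool [-0.0227 -0.2737  0.1733]
top drift_tip 0.2 [ 0.7745 -0.0482  0.0059] tool [-0.2526  0.0743  0.2854]
wrist drift 0.57 [ 0.5123 -0.0834  0.2648] tool [0.0019 0.0021 0.0265]
wrist drift_tip 0.7 [ 0.5111 -0.0869  0.1628] tool [ 0.0026 -0.0014  0.1285]
[318.5 173.7] [291.  214.9]
[318.1 103.8] [260.6 210.4]
```

View pics/c10.png

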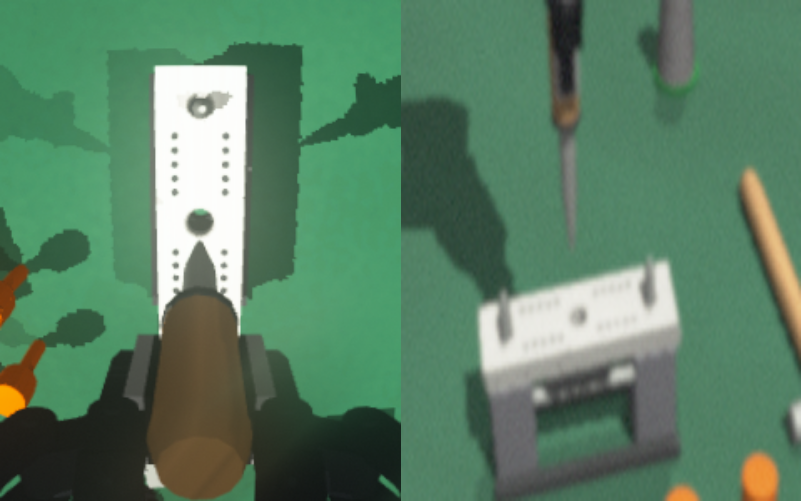

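The pack's middle hole is at (320,172) px against (318.5,174) predicted. The drift is vertical with its tip over the hole. I push down in stages.

Emit:
arm_command(
  moves="0 0.006 0.2 0 0 0 -1;0 0.006 0.37 0 0 0 -1;0 0.006 0.45 0 0 0 -1;0 0.006 0.5 0 0 0 -1;0 0.006 0.55 0 0 0 -1;0 0.006 0.58 0 0 0 -1;0 0.006 0.6 0 0 0 -1;0 0.006 0.6 0 0 0 -1",
)

```text
time: 24.8
tool_pos: [0.5141, -0.0835, 0.2015]
orientation: [-3.142, 0.001, 3.0]
ft_force: [1.4, 0.3, -2.2]
grip_width: 0.0241
grasp_force: 89.6
```

The tip is inside the carriage hole with no resistance. I continue, easing back to the axis.

Emit:
arm_command(
  moves="-0.006 -0.004 0.03 0 0 0 -1;-0.012 -0.006 0.06 0 0 0 -1;-0.015 -0.006 0.09 0 0 0 -1;-0.015 -0.006 0.12 0 0 0 -1;-0.015 -0.006 0.15 0 0 0 -1;-0.015 -0.006 0.18 0 0 0 -1;-0.015 -0.006 0.21 0 0 0 -1;-0.015 -0.006 0.21 0 0 0 -1",
)

```text
time: 25.6
tool_pos: [0.516, -0.0847, 0.1692]
orientation: [3.142, 0.0, 3.0]
ft_force: [3.6, -0.1, -4.6]
grip_width: 0.0239
grasp_force: 89.7
```

Emit:
arm_command(
  moves="-0.005 0 0.03 0 0 0 -1;-0.005 0 0.06 0 0 0 -1;-0.005 0 0.09 0 0 0 -1;-0.005 0 0.12 0 0 0 -1;-0.005 0 0.15 0 0 0 -1;-0.005 0 0.16 0 0 0 -1;-0.005 0 0.16 0 0 0 -1;-0.005 0 0.16 0 0 0 -1;-0.005 0 0.16 0 0 0 -1;-0.005 0 0.16 0 0 0 -1",
)

```text
time: 26.6
tool_pos: [0.5163, -0.0848, 0.1455]
orientation: [-3.142, -0.001, 3.0]
ft_force: [2.7, -0.2, -5.1]
grip_width: 0.0242
grasp_force: 89.5
```

```bash
python3 - <<'E'
from h import *
s=st();R=Ro.from_euler('xyz',s['orientation']).as_matrix()
for c in('side','wrist','top'):
    im=pic(c)
    if c=='side': S=im
    for t in('drift','drift_tip','carriage_hole'):
        for d in bot.place_of(t,c)[:1]: print(c,t,round(d['p'],2),np.round(d['point'],4),'tool',(R.T@(d['point']-s['tool_pos'])).round(4))
cv2.imwrite('pics/c11.png',cv2.resize(S[140:260,220:380],(800,600),interpolation=cv2.INTER_CUBIC)[:,:,::-1])
E
```

```text
{'time': 26.6, 'tool_pos': [0.5163, -0.0848, 0.1455], 'orientation': [-3.1416, -0.0005, 3.0003], 'joints': [-0.1655, 0.3002, 1.9283, -0.0001, 0.9136, -1.595], 'ft_force': [2.7, -0.2406, -5.0507], 'grip_width': 0.0242, 'grasp_force': 89.5445}
side drift 0.62 [ 0.5127 -0.0864  0.115 ] tool [ 0.0033 -0.0021  0.0305]
side carriage_hole 0.42 [ 0.5132 -0.0809  0.0864] tool [0.0036 0.0034 0.0591]
wrist drift 0.57 [ 0.5127 -0.0822  0.1199] tool [0.0039 0.002  0.0256]
top carriage_hole 0.55 [ 0.5139 -0.0865  0.099 ] tool [ 0.0021 -0.0021  0.0465]
```

View pics/c11.png

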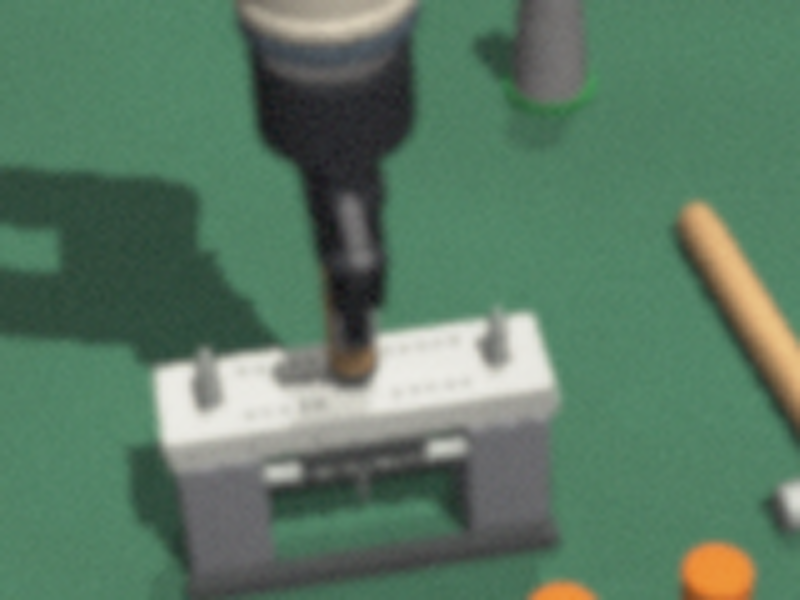

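The drift is through and its tip shows below the carriage at about (362,487) in the crop. I nudge it 1 mm to centre the carriage, then withdraw.

Emit:
arm_command(
  moves="-0.006 0 0.02 0 0 0 -1;-0.006 0 0.02 0 0 0 -1;-0.006 0 0.02 0 0 0 -1;-0.006 0 0.02 0 0 0 -1;-0.006 0 0.02 0 0 0 -1;-0.006 0 0.02 0 0 0 -1",
)

```text
time: 27.8
tool_pos: [0.517, -0.0848, 0.1426]
orientation: [3.142, -0.001, 3.0]
ft_force: [-1.9, 0.9, -4.0]
grip_width: 0.0234
grasp_force: 89.6
```

Emit:
arm_command(
  moves="0 0 -0.1 0 0 0 -1;0 0 -0.25 0 0 0 -1;0 0 -0.45 0 0 0 -1;0 0 -0.7 0 0 0 -1;0 0 -0.95 0 0 0 -1;0 0 -1 0 0 0 -1;0 0 -1 0 0 0 -1",
)

```text
time: 28.5
tool_pos: [0.5185, -0.0852, 0.2944]
orientation: [-3.141, 0.004, 3.0]
ft_force: [-0.3, -0.3, -2.2]
grip_width: 0.0241
grasp_force: 89.6
```

Emit:
arm_command(
  moves="-0.02 -0.3 0 0 0 0 -1;-0.04 -0.6 0 0 0 0 -1;-0.062 -0.9 0 0 0 0 -1;-0.062 -0.92 0 0 0 0 -1;-0.062 -0.92 0 0 0 0 -1",
)

```text
time: 29.0
tool_pos: [0.5062, -0.2235, 0.2907]
orientation: [3.141, -0.003, 2.998]
ft_force: [0.3, -0.1, -1.6]
grip_width: 0.0239
grasp_force: 89.8
```

Emit:
arm_command(
  moves="-0.02 -0.3 0 0 0 0 -1;-0.04 -0.6 0 0 0 0 -1;-0.062 -0.9 0 0 0 0 -1;-0.062 -0.92 0 0 0 0 -1;-0.062 -0.92 0 0 0 0 -1;-0.062 -0.92 0 0 0 0 -1",
)

```text
time: 29.6
tool_pos: [0.4971, -0.359, 0.292]
orientation: [3.14, -0.001, 3.001]
ft_force: [-0.9, 0.1, -2.1]
grip_width: 0.0239
grasp_force: 90.1
```

```bash
python3 tip.py | grep -v "top drift"; python3 - <<'E'
from h import *
pic('wrist')
for d in bot.place_of('stand_a','wrist')[:3]+bot.place_of('bolt','wrist')[:1]: print(round(d['p'],2),np.round(d['point'],4))
pic('side')
for d in bot.place_of('stand_a','side')[:3]: print(round(d['p'],2),np.round(d['point'],4))
E
```

```text
{'time': 29.6, 'tool_pos': [0.4971, -0.359, 0.292], 'orientation': [3.1402, -0.0012, 3.0011], 'joints': [-0.6283, 0.2853, 1.591, 0.0007, 1.267, -2.0588], 'ft_force': [-0.9088, 0.1287, -2.1018], 'grip_width': 0.0239, 'grasp_force': 90.0912}
side drift 0.88 [ 0.4957 -0.3546  0.2611] tool [0.0019 0.0041 0.0309]
side drift_tip 0.77 [ 0.4959 -0.3605  0.1677] tool [ 0.0008 -0.0019  0.1243]
wrist drift 0.86 [ 0.4978 -0.3592  0.2685] tool [-0.0008 -0.0002  0.0235]
wrist drift_tip 0.75 [ 0.496  -0.3651  0.1639] tool [ 0.     -0.0064  0.1281]
wrist drift_tip 0.64 [ 0.5313 -0.3552  0.0015] tool [-0.0337  0.0081  0.2904]
0.94 [ 0.534  -0.3551  0.002 ]
0.79 [ 0.4949 -0.3619  0.1112]
0.73 [ 0.5694 -0.3536  0.1108]
0.94 [ 0.6402 -0.262   0.0655]
0.91 [ 0.5728 -0.3492  0.1153]
0.56 [ 0.527  -0.3557  0.0023]
```

Aligned with the pick pose. Lower the drift into the stand.

Emit:
arm_command(
  moves="0 -0.007 0.2 0 0 0 -1;0 -0.007 0.35 0 0 0 -1;0 -0.007 0.5 0 0 0 -1;0 -0.007 0.65 0 0 0 -1;0 -0.007 0.8 0 0 0 -1;0 -0.007 0.92 0 0 0 -1;0 -0.007 0.97 0 0 0 -1;0 -0.007 0.98 0 0 0 -1;0 -0.007 0.98 0 0 0 -1",
)

```text
time: 31.2
tool_pos: [0.4972, -0.3621, 0.1463]
orientation: [-3.141, 0.001, 3.0]
ft_force: [0.1, 0.4, -1.5]
grip_width: 0.0242
grasp_force: 90.1
```

Emit:
arm_command(
  moves="0 0 0.02 0 0 0 -1;0 0 0.02 0 0 0 -1;0 0 0.02 0 0 0 1;0 0 0.02 0 0 0 1;0 0 0.02 0 0 0 1;0 0 0.02 0 0 0 1;0 0 0.02 0 0 0 1;0 0 0.02 0 0 0 1;0 0 0.02 0 0 0 1",
)

```text
time: 32.1
tool_pos: [0.4968, -0.3618, 0.1428]
orientation: [-3.142, -0.0, 3.0]
ft_force: [-0.2, 0.7, 0.5]
grip_width: 0.0851
grasp_force: 0.0
```

Emit:
arm_command(
  moves="0 0 -0.25 0 0 0 1;0 0 -0.5 0 0 0 1;0 0 -0.75 0 0 0 1;-0.2 0.07 -0.78 0 0 0 1;-0.486 0.139 -0.78 0 0 0 1;-0.486 0.139 -0.78 0 0 0 1;-0.486 0.139 -0.78 0 0 0 1;-0.486 0.139 -0.78 0 0 0 1",
)

```text
time: 32.9
tool_pos: [0.5712, -0.3513, 0.2593]
orientation: [3.141, -0.001, 3.0]
ft_force: [0.4, -0.2, 0.1]
grip_width: 0.0854
grasp_force: 0.0
```

```bash
sed -i 's/^for X in.*/for X in((.4968,-.361,.195),(.5720,-.3506,.151)): print(proj("wrist",X,cal).round(1))/' dr.py; python3 dr.py w12; python3 -c "
from h import *
for c in('side','top'):
    pic(c)
    for t in('bolt','drift'):
        for d in bot.place_of(t,c)[:5]:
            if d['point'][2]>.1: print(c,t,round(d['p'],2),np.round(d['point'],4))
i=cv2.imread('pics/w12.png');cv2.imwrite('pics/c12.png',cv2.resize(i[100:300,220:420],(600,600)))"
```

```text
{'time': 32.9, 'tool_pos': [0.5712, -0.3513, 0.2593], 'orientation': [3.1413, -0.0012, 3.0002], 'joints': [-0.5536, 0.4015, 1.4979, -0.0002, 1.2434, -1.9829], 'ft_force': [0.3949, -0.2143, 0.1104], 'grip_width': 0.0854, 'grasp_force': 0.0}
drift 0.65 [ 0.4961 -0.3627  0.1153]
drift 0.52 [ 0.5709 -0.3509  0.1118]
stand_a 0.97 [ 0.5711 -0.3511  0.1108]
stand_a 0.94 [ 0.4961 -0.3606  0.1111]
stand_a 0.63 [ 5.330e-01 -3.555e-01 -1.000e-04]
bolt 0.91 [ 0.6415 -0.2622  0.0661]
bolt 0.77 [ 0.5642 -0.4447  0.0645]
bolt 0.76 [ 0.6188 -0.4677  0.0694]
drift mask 0.83 272 309 91 125
[287.7 108.4]
[319.1 193. ]
side bolt 0.59 [ 0.5705 -0.3496  0.116 ]
top bolt 0.55 [ 0.571  -0.3539  0.1109]
```

View pics/c12.png

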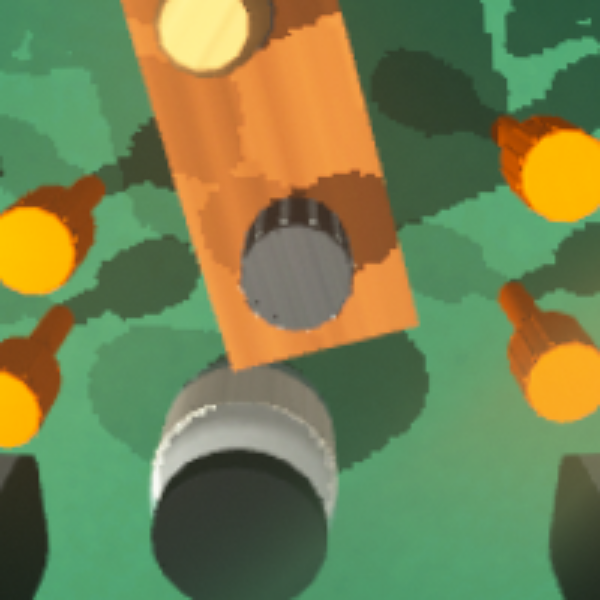

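The dark knob's centre is at px (319,190), between orange look-alikes well clear at the sides. The drift is seated with its top at (287,108). I grip the bolt and lift.

Emit:
arm_command(
  moves="0.005 0.002 0.25 0 0 0 1;0.005 0.002 0.5 0 0 0 1;0.005 0.002 0.7 0 0 0 1;0.005 0.002 0.85 0 0 0 1;0.005 0.002 0.905 0 0 0 1;0.005 0.002 0.905 0 0 0 1",
  force=80,
)

```text
time: 34.05
tool_pos: [0.5708, -0.3507, 0.123]
orientation: [3.141, -0.002, 3.0]
ft_force: [-0.0, 0.2, -0.3]
grip_width: 0.0855
grasp_force: 0.0
```

Emit:
arm_command(
  moves="0 0 0 0 0 0 -1;0 0 0 0 0 0 -1;0 0 0 0 0 0 -1;0 0 0 0 0 0 -1;0 0 0 0 0 0 -1;0 0 0 0 0 0 -1;0 0 0 0 0 0 -1;0 0 0 0 0 0 -1;0 0 0 0 0 0 -1",
  force=80,
)

```text
time: 34.95
tool_pos: [0.5719, -0.3515, 0.1255]
orientation: [-3.141, 0.002, 3.0]
ft_force: [-0.7, 0.4, 6.6]
grip_width: 0.031
grasp_force: 78.8
```

Emit:
arm_command(
  moves="0 0 -0.15 0 0 0 -1;0 0 -0.35 0 0 0 -1;0 0 -0.6 0 0 0 -1;0 0 -0.8 0 0 0 -1;0 0 -0.85 0 0 0 -1;0 0 -0.85 0 0 0 -1",
)

```text
time: 35.55
tool_pos: [0.5717, -0.3513, 0.2528]
orientation: [-3.141, 0.002, 3.0]
ft_force: [-0.2, -0.3, -1.5]
grip_width: 0.0308
grasp_force: 79.3
```

```bash
python3 - <<'E'
from h import *
s=st();R=Ro.from_euler('xyz',s['orientation']).as_matrix()
for c in('side','top','wrist'):
    im=pic(c);S=im if c=='side' else S
    for d in bot.place_of('bolt',c)[:5]:
        if d['point'][2]>.1:print(c,round(d['p'],2),np.round(d['point'],4),'tool',(R.T@(d['point']-s['tool_pos'])).round(4))
cv2.imwrite('pics/c13.png',cv2.hconcat([cv2.resize(S[200:360,270:430],(400,400),interpolation=cv2.INTER_CUBIC),im[:,120:520]])[:,:,::-1])
E
```

```text
{'time': 35.55, 'tool_pos': [0.5717, -0.3513, 0.2528], 'orientation': [-3.1406, 0.0023, 3.0002], 'joints': [-0.5532, 0.4052, 1.507, 0.0, 1.2269, -1.9827], 'ft_force': [-0.1852, -0.3147, -1.5435], 'grip_width': 0.0308, 'grasp_force': 79.2807}
side 0.58 [ 0.5727 -0.3488  0.2449] tool [-0.0006  0.0026  0.0079]
top 0.54 [ 0.5691 -0.3513  0.2364] tool [ 0.0026 -0.0004  0.0164]
wrist 0.58 [ 0.5742 -0.3514  0.2379] tool [-0.0025  0.0003  0.0149]
```

View pics/c13.png

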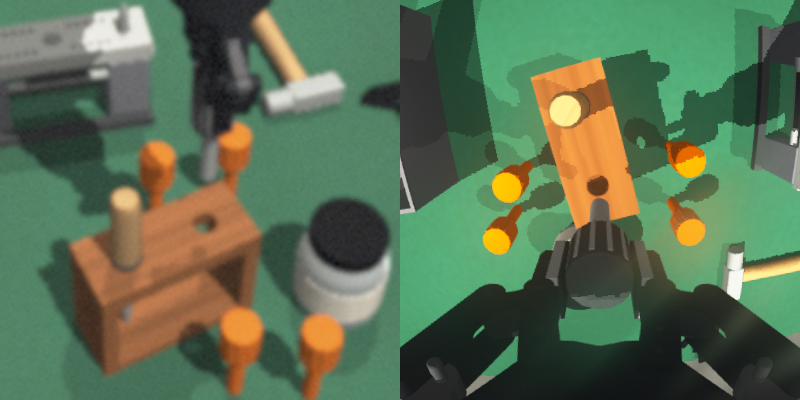

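The bolt is held upright, the drift is seated, and the emptied stand hole shows at (597,186) in the crop. I carry the bolt over the jig.

Emit:
arm_command(
  moves="0.1 0.28 0 0 0 0 -1;0.2 0.57 0 0 0 0 -1;0.3 0.84 0 0 0 0 -1;0.305 0.854 0 0 0 0 -1;0.305 0.854 0 0 0 0 -1",
)

```text
time: 36.35
tool_pos: [0.5439, -0.2169, 0.2512]
orientation: [-3.141, -0.0, 3.002]
ft_force: [0.6, -1.1, -1.0]
grip_width: 0.031
grasp_force: 79.8
```

Emit:
arm_command(
  moves="0.1 0.28 0 0 0 0 -1;0.2 0.57 0 0 0 0 -1;0.3 0.84 0 0 0 0 -1;0.305 0.854 0 0 0 0 -1;0.305 0.854 0 0 0 0 -1;0.305 0.854 0 0 0 0 -1",
)

```text
time: 36.95
tool_pos: [0.5175, -0.0858, 0.2515]
orientation: [-3.141, 0.0, 3.0]
ft_force: [-0.5, -0.6, -1.2]
grip_width: 0.0307
grasp_force: 80.1
```

```bash
python3 - <<'E'
from h import *
s=st();cal=bot.calibration('wrist');im=pic('wrist','w14')
for X in((.5168,-.0848,.11),): print(proj('wrist',X,cal).round(1))
print([(c,*o) for c in('wrist','top') for o in plates(c,.11)])
g=cv2.cvtColor(im,cv2.COLOR_RGB2GRAY);u,v=proj('wrist',(.5168,-.0848,.11),cal).round().astype(int)
print(g[v-10:v+14:1,u-10:u+11:1])
for c in('side','top'):
    pic(c);print([(c,round(d['p'],2),np.round(d['point'],4)) for d in bot.place_of('bolt',c)[:5] if d['point'][2]>.15])
E
```

```text
{'time': 36.95, 'tool_pos': [0.5175, -0.0858, 0.2515], 'orientation': [-3.141, 0.0004, 2.9996], 'joints': [-0.1667, 0.1759, 1.8248, -0.0006, 1.1405, -1.5953], 'ft_force': [-0.459, -0.6079, -1.1768], 'grip_width': 0.0307, 'grasp_force': 80.1442}
[319.3 180.5]
[('wrist', 0.61, array([ 0.4931, -0.0805]), array([ 56.7, 153.5]), -8.07, array([320., 153.])), ('wrist', 0.53, array([ 0.4911, -0.11  ]), array([  5.1, 144.9]), -9.0, array([289., 155.])), ('wrist', 0.37, array([ 0.4356, -0.0723]), array([8.1, 1.8]), 81.98, array([320.,  93.])), ('top', 0.73, array([ 0.4619, -0.0411]), array([16.4, 74.1]), -7.91, array([321., 245.])), ('top', 0.67, array([ 0.453 , -0.0737]), array([57. , 82.7]), -7.58, array([332., 249.]))]
[[253 253 253 253 252 249 233 217 203 187 169 160 178 178 214 235 245 249
  253 253 253]
 [253 253 253 250 243 228 191 150 155 157 156 154 155 155 158 173 203 233
  248 252 253]
 [253 253 250 238 208 168 153 141 143 150 154 154 154 154 153 157 156 160
  211 249 252]
 [253 252 241 208 157 129 139 139 140 149 155 155 153 153 152 153 148 139
  144 234 250]
 [252 246 228 172 117 
[... 1114 characters left out ...]
8 215
  240 249 252]
 [253 253 253 251 244 225 221 203 172 149 144 146 145 160 180 217 236 239
  248 252 253]
 [253 253 253 253 252 248 233 220 216 218 222 225 225 224 227 239 247 251
  253 253 253]
 [253 253 253 253 253 252 252 251 249 245 242 243 241 241 249 252 252 252
  253 253 253]
 [253 253 253 253 253 253 253 253 252 251 251 251 251 251 252 253 253 253
  253 253 253]
 [253 253 253 253 253 253 253 253 253 253 253 253 253 253 253 253 253 253
  253 253 253]
 [253 253 253 253 253 253 253 253 253 253 253 253 253 253 253 253 253 253
  253 253 253]
 [253 253 253 253 253 253 253 253 253 253 253 253 253 253 253 253 253 253
  253 253 253]]
[('side', 0.66, array([ 0.5176, -0.0843,  0.2413]))]
[]
```

The pack hole is centred within about 1 mm of the bolt axis. I lower into the pack and watch the force.

Emit:
arm_command(
  moves="0.003 0.004 0.2 0 0 0 -1;0.003 0.004 0.35 0 0 0 -1;0.003 0.004 0.42 0 0 0 -1;0.003 0.004 0.46 0 0 0 -1;0.003 0.004 0.5 0 0 0 -1;0.003 0.004 0.5 0 0 0 -1",
)

```text
time: 38.0
tool_pos: [0.5165, -0.0838, 0.1765]
orientation: [3.142, -0.0, 3.0]
ft_force: [0.6, 1.1, -1.6]
grip_width: 0.0307
grasp_force: 80.1
```

Emit:
arm_command(
  moves="0 0 0.03 0 0 0 -1;0 0 0.06 0 0 0 -1;0 0 0.09 0 0 0 -1;0 0 0.09 0 0 0 -1",
)

```text
time: 38.4
tool_pos: [0.5161, -0.0838, 0.1625]
orientation: [3.142, -0.001, 3.0]
ft_force: [-0.9, 0.7, -1.7]
grip_width: 0.0309
grasp_force: 80.1
```

Emit:
arm_command(
  moves="0 0 0.02 0 0 0 -1;0 0 0.04 0 0 0 -1;0 0 0.06 0 0 0 -1;0 0 0.06 0 0 0 -1",
)

```text
time: 38.8
tool_pos: [0.5162, -0.0838, 0.1536]
orientation: [3.142, -0.001, 3.0]
ft_force: [0.1, 0.3, -1.8]
grip_width: 0.0312
grasp_force: 80.1
```

Emit:
arm_command(
  moves="0 0 0.05 0 0 0 -1;0 0 0.1 0 0 0 -1;0 0 0.15 0 0 0 -1;0 0 0.19 0 0 0 -1;0 0 0.21 0 0 0 -1;0 0 0.21 0 0 0 -1",
)

```text
time: 39.4
tool_pos: [0.5162, -0.0838, 0.1219]
orientation: [3.142, -0.001, 3.0]
ft_force: [-0.2, -0.3, -1.4]
grip_width: 0.031
grasp_force: 80.0
```

Almost seated. Down about 1 mm more, release, and retreat.

Emit:
arm_command(
  moves="0 0 0.008 0 0 0 -1;0 0 0.008 0 0 0 -1;0 0 0.008 0 0 0 0.6;0 0 0.008 0 0 0 1;0 0 0.008 0 0 0 1;0 0 0.008 0 0 0 1;0 0 0.008 0 0 0 1;0 0 0.008 0 0 0 1;0 0 0.008 0 0 0 1",
)

```text
time: 40.3
tool_pos: [0.5164, -0.0838, 0.1214]
orientation: [3.142, 0.0, 3.0]
ft_force: [-0.4, 0.1, -0.1]
grip_width: 0.0857
grasp_force: 0.0
```

Emit:
arm_command(
  moves="0 0 -0.15 0 0 0 1;0 0 -0.4 0 0 0 1;0 0 -0.7 0 0 0 1;0 0 -1 0 0 0 1;0 0.3 -1 0 0 0 1;0 0.6 -1 0 0 0 1;0 1 -1 0 0 0 1;0 1 -1 0 0 0 1;0 1 -1 0 0 0 1",
)

```text
time: 41.2
tool_pos: [0.5375, 0.0661, 0.2712]
orientation: [-3.141, -0.0, 3.003]
ft_force: [0.1, 0.1, -0.5]
grip_width: 0.0855
grasp_force: 0.0
```

```bash
python3 - <<'E'
from h import *
s=st()
for c in('side','top','wrist'):
    im=pic(c);S=im if c=='side' else S;cal=bot.calibration(c)
    for t in('bolt','drift','drift_tip','stand_a'):
        print(c,t,[(round(d['p'],2),np.round(d['point'],4).tolist()) for d in bot.place_of(t,c)[:6] if d['point'][2]>.08 or t=='drift_tip'])
    print(c,[(round(float(o[0]),2),o[1],o[2],o[3]) for o in plates(c,.11) if o[0]>.5])
cv2.imwrite('pics/c15.png',cv2.hconcat([cv2.resize(S[180:340,230:390],(400,400),interpolation=cv2.INTER_CUBIC),im[:,0:400]])[:,:,::-1])
E
```

```text
{'time': 41.2, 'tool_pos': [0.5375, 0.0661, 0.2712], 'orientation': [-3.1415, -0.0002, 3.0032], 'joints': [0.1197, 0.1854, 1.7672, -0.0001, 1.1892, -1.3128], 'ft_force': [0.0617, 0.0791, -0.5184], 'grip_width': 0.0855, 'grasp_force': 0.0}
side bolt [(0.45, [0.5196, -0.0809, 0.1115])]
side drift [(0.62, [0.4959, -0.3563, 0.1155])]
side drift_tip [(0.73, [0.4994, -0.363, 0.0207]), (0.36, [0.5332, -0.3586, 0.0028])]
side stand_a [(0.95, [0.5715, -0.349, 0.1174]), (0.86, [0.4975, -0.3569, 0.1143])]
side [(0.56, array([ 0.5139, -0.09  ]), array([ 71.1, 203.4]), -7.02)]
top bolt [(0.64, [0.5169, -0.0844, 0.107])]
top drift [(0.4, [0.4937, -0.3639, 0.1164])]
top drift_tip [(0.36, [0.5201, -0.0842, 0.0906])]
top stand_a [(0.9, [0.4948, -0.3618, 0.1156])]
top [(0.94, array([ 0.5119, -0.0825]), array([ 56.8, 202.1]), -9.2), (0.66, array([ 0.6784, -0.3744]), array([73.2, 96.8]), -46.52)]
wrist bolt [(0.86, [0.5203, -0.0826, 0.111]), (0.41, [0.5894, -0.0972, 0.1407])]
wrist drift [(0.81, [0.4957, -0.357, 0.1149])]
wrist drift_tip [(0.68, [0.4948, -0.3623, 0.016])]
wrist stand_a [(0.86, [0.4974, -0.3595, 0.1116]), (0.72, [0.5689, -0.3496, 0.1088])]
wrist [(0.91, array([ 0.5156, -0.0816]), array([ 60.4, 199.4]), -8.19), (0.81, array([ 0.5158, -0.0494]), array([  4.7, 183. ]), -8.3)]
```

View pics/c15.png

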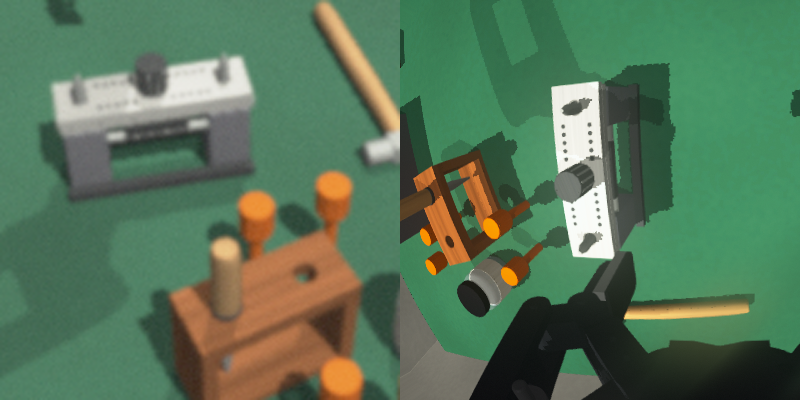

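The pack is flat on both pins, the bolt head sits on it (side crop (150,75)) and the drift stands seated in the stand. No other plate is on the bench. Handing in.

```bash
python3 -c "
from plant import bot
print(bot.close_job())"
```

```text
the job is handed in; nothing more can be done
None
```

I handed the job in at about 41 s; the hand-in call returned no verdict. Both plates found on the bench hang flat on the pins, the drift was pushed through to line up the carriage and put back upright in its stand, the bolt sits with its head on the pack, and the jar, mallet and cone were never touched.

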